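# Draw the draining board out over the catch bowl and hold it

## Task

First push the white bowl across the table, without lifting it, until it stands centred on the round mat. Then draw the draining board straight out along its stand until its steel end edge is in line with the blade of the post beside the mat, over the bowl, keeping the board flat on the stand and never letting it tip. It would tip by itself that far out, so finish while still holding it there, level and still; leave everything else alone.

Things in the scene. Friction and masses are not known exactly. Their poses are not given: they have to be found in the camera images.
- bowl_mid (a point): Loose white ceramic bowl, round with a straight upper wall: 90 mm outside diameter (72 mm at the foot), 40 mm high, wall 4 mm, floor 4 mm thick, about 0.2 kg. This point is on its axis, 20 mm above its underside.
- bowl: The same bowl; origin at the centre of its underside.
- gauge: Fixed station: a thin round dark mat, 112 mm wide, flush with the table, its centre (the origin) on the stand's centre line, axes parallel to the stand's, +x toward the stand. 100 mm off on its -y side a thin dark steel post, 68 mm tall (foot 36 mm wide), bears a blade (58 to 68 mm high, its tip 60 mm from the centre): the mark. The mark line runs from the blade over the mat's centre, along y.
- stand: Fixed low dark steel stand: flat smooth top 220 mm (x) by 120 mm (y), top at 60 mm above the table. Origin at table level under its centre. The board is drawn out along its -x direction, toward the station.
- stand_edge (a point): Middle of the stand's top edge on the side toward the station (top surface level, 110 mm from the stand's centre); axes as the stand.
- board: Loose white draining board with a steel strip at its outer end, flat on the stand: 280 (x) x 90 (y) x 12 mm thick, side rims 6 mm higher, about 0.45 kg. Origin at the centre of its underside; -x points to the outer end, toward the station. Centre of mass 11 mm from the centre toward the outer end: it tips if let go with more than about 130 mm overhang; at the mark it overhangs 165 to 200 mm.
- board_handle (a point): Centre of the board's upright grip block: 16 mm thick (board x), 70 mm long (board y), rising 34 mm above the board's top; 112 mm from the board's centre toward the inner end (+x). This point is 17 mm above the board's top (29 mm above its underside).
- board_end (a point): Middle of the board's outer end edge (140 mm from its centre, along -x), half-way up its thickness.
- amber_bottle: Bystander, to be left alone: brown glass bottle, 60 mm wide, 130 mm tall.
- pill_jar: Bystander, to be left alone: small white jar, 52 mm wide, 70 mm tall.
- mug: Bystander, to be left alone: blue ceramic mug, 76 mm wide, 85 mm tall.
- swab_box: Bystander, to be left alone: low cardboard box, 70 x 110 x 35 mm.
- spatula: Bystander, to be left alone: black-handled spatula lying flat, about 160 mm long.
- petri_stack: Bystander, to be left alone: stack of three clear flat dishes, 88 mm wide, 40 mm high.
- tube_rack: Bystander, to be left alone: white test-tube rack, 50 x 140 mm, 95 mm tall with its tubes.
Things that resemble listed ones, but are neither listed nor needed, are in the scene too. What is shaped like the bowl but blue or purple is not meant.

How it is judged:
On the way, in this order (a step that is already met when the one before it is completed fails the run):
1. the bowl stands on the mat, at rest (horizontal distance between bowl_mid and gauge below 0.014 m and height (world z) of bowl_mid below 0.026 m and angle between bowl_mid's own z axis and vertical below 0.06 rad and linear speed of bowl below 0.02 m/s), for 0.3 s.
2. the board's end is at the mark, level, held by the robot (x of board_end in the frame of gauge between -0.008 and 0.008 m and y of board_end in the frame of gauge between -0.018 and 0.018 m and angle between the x axis of board and the x axis of stand, either way round below 0.1 rad and angle between board's own z axis and vertical below 0.045 rad and z of board in the frame of stand_edge between -0.004 and 0.005 m and linear speed of board below 0.02 m/s and contact force between board and gauge below 0.3 N and contact force between any of the fingers, the arm and board above 0.5 N), for 0.4 s.
At the end, for the whole second after the job is handed in: Bowl upright on the table within 14 mm of the mat centre. Board end within 8 mm of the mark line and 18 mm of the centre line, within 0.10 rad of straight, tilt under 0.045 rad, underside -4 to +5 mm from the stand top, still, clear of the station, touched by the robot (over 0.5 N) (all of step 1 and all of step 2); the arm keeps its last pose, push and grip.
It fails at once if the bowl is lifted off the table (12 mm) or tipped over (height (world z) of bowl_mid above 0.032 m or angle between bowl_mid's own z axis and vertical above 0.4 rad).
It fails at once if the board tips (more than 0.09 rad) (angle between board's own z axis and vertical above 0.09 rad).
It fails at once if the board is lifted off the stand (20 mm) instead of slid (z of board in the frame of stand_edge above 0.02 m).
It fails at once if a bystander is pushed more than 30 mm (distance of any of amber_bottle, pill_jar, mug, swab_box, spatula, petri_stack, tube_rack from where it was at the start of the episode above 0.03 m).
It also fails if it takes over 64 s, if anything falls off the work surface, if the arm or the gripper's body presses on something with over 40 N, if the wrist force passes 120 N, or if a joint passes its speed limit or range.

## Robot

A 6-joint arm with a two-finger parallel gripper is mounted at the origin on the work surface. World frame = base frame: x ahead of the robot, y to its left, z up, the work surface at z = 0. Lengths are in m, angles in rad, forces in N, time in s.
With the tool pointing down it reaches from about 0.35 to 0.775 m from the base axis. Payload 7.3 kg.
Tool frame: the origin (TCP) lies midway between the tips of the shut fingers; the grasp point (between the pads) lies 19 mm behind it; z points along the fingers, y is the direction in which the jaws open and shut (so a half turn about z gives the same grasp; the last joint's range is limited). The gripper opens to 92 mm and grips with 3 to 60 N. Pads are 19 mm wide; open, the fingers measure 130 mm over their backs; the gripper's body (75 mm by 190 mm) begins 47 mm behind the grasp point.
Start: joints at [1.128, 0.342, 1.524, -0, 1.275, -0.146], TCP at [0.154, 0.502, 0.227] pointing down, gripper open.
Joint ranges: [-2.53, 2.53], [-0.77, 2.02], [0.04, 2.7], [-1, 4.14], [0.28, 2.66], [-3.11, 3.11]. Speed limits (rad/s): [2.57, 2.57, 3.14, 3.14, 3.14, 3.14].

## Interface

Orientations are given as [roll, pitch, yaw] about the fixed x, y, z axes, in that order (R = Rz(yaw) Ry(pitch) Rx(roll)).
In Python, from cell import status, eyes, job gives the robot as it stands.
- The arm moves only by the tool jog_arm, never from a script. Its argument "series" is a list of rows, each a list of 3 entries, a list of its own where there are three numbers: the gripper command: -1 is shut, 1 is fully open, values between are in proportion, then the shift along the tool's x, y, z in m, then the turn, a rotation vector about the tool's x, y, z in rad. In form: [[grip, [x, y, z], [ax, ay, az]], ...]. A call has 1 to 12 rows; each row is the pose to reach, as a shift and turn from the pose commanded when the call began, along the tool's axes at that moment; what a row does not reach only later rows make up. A row lasts 1/12 s, in which the tool goes at most 41.7 mm and 7.16 degrees, less where a joint would pass 70% of its speed; a pose out of reach is approached as far as the arm can. A call with a gripper value outside its range is refused whole. The fingers move at their own pace and stop on an object; "squeeze" is the grip in N (left out, the last holds). Time passes only in rows, so rows that repeat a pose let the fingers close. It gives the time, the measured TCP pose, the force and the opening at its end, in the units of the state.
- status.observe(): the state, without advancing time (a new reading comes with each control period).
- eyes.read_camera(name): name is "scene" or "top" or "wrist"; returns a dict with "img" (480x640x3 uint8, red, green, blue), "range_z" (480x640 float32, m along the optical axis (not along the pixel's ray), 0 where there is no reading), "camera_matrix" (3x3 intrinsics, pixels), "T" (4x4, takes a point from camera to world coordinates); the wrist camera has in their place "tool_from_camera" (4x4, takes a point from camera to tool coordinates, whose origin is the TCP and whose axes are the flange's). Camera axes: x right, y down, z forward; pixel columns grow to the right and rows downward; lengths in m; the calibration is good to about 2 mm. A picture is of the moment at which its call begins: read the wrist's pose just before it.
- job.hand_in(): hands the job in, once; it reports no verdict.
The state is a dict: "time": time; "qpos": joint angles; "qvel": joint speeds; "joint_efforts": joint torques, N m; "tool_pos": TCP position; "tool_rot": TCP orientation; "contact_force": force on the tool from outside, world axes, zero at the start; "torque": the same for the moment, N m; "opening": finger opening in m.
Only numpy, scipy, OpenCV 4.12 (cv2) and the standard library are available. Lean on these libraries where they do the work, as an engineer would, in place of code of your own. Each camera call takes 0.05 s, during which the arm holds its last target.

## Working session

There is one attempt and no reset: what is moved stays moved. The work goes in short steps, Python scripts to look and compute and a tool call to move; the robot and the scene stay as the last step left them, time stands still between calls to the robot, and variables do not carry over. Pictures are saved under pics/ and viewed, and the job is handed in when it is done.

Besides the shell and the picture viewer there is one more tool, called after ">>>" as name(argument=value, ...), one argument or row to a line, values as JSON. jog_arm: Moves the arm, as the interface text tells. Its arguments: {"type":"object","properties":{"series":{"type":"array","items":{"type":"array"}},"squeeze":{"type":"number"}},"required":["series"]}

```bash
ls; mkdir -p pics; cat > h.py <<'E'
import numpy as np, cv2
from cell import status, eyes, job
def grab(n,tag):
    s=status.observe(); c=eyes.read_camera(n)
    cv2.imwrite(f'pics/{tag}.png',c['img'][:,:,::-1]); np.savez(f'{tag}.npz',pos=s['tool_pos'],rot=s['tool_rot'],**{k:v for k,v in c.items()})
    return s,c
def cloud(c):
    K=np.array(c['camera_matrix']);z=c['range_z'];v,u=np.mgrid[0:480,0:640]
    P=np.stack([(u-K[0,2])/K[0,0]*z,(v-K[1,2])/K[1,1]*z,z],-1)
    T=np.array(c['T']); W=P@T[:3,:3].T+T[:3,3]; W[z==0]=np.nan
    return W
E
python3 - <<'E'
from h import *
print(status.observe())
for n in('scene','top'):
    s,c=grab(n,n+'0'); print(c['T'],c['camera_matrix'])
E
```

```text
pics
{'time': 0.0, 'qpos': array([ 1.12800722e+00,  3.42745103e-01,  1.52504687e+00,  8.01476976e-06,
        1.27542575e+00, -1.45995586e-01]), 'qvel': array([ 0.00019612,  0.00132562, -0.00045655, -0.00096851, -0.00027497,
        0.00160655]), 'joint_efforts': array([-1.63308538e-03, -4.31245422e+01, -2.44217527e+01,  7.16282590e-02,
        5.59974031e-02, -1.33285494e-04]), 'tool_pos': array([0.15332717, 0.50166207, 0.22602295]), 'tool_rot': array([-3.13998599e+00, -2.43992833e-04,  2.84479659e+00]), 'contact_force': array([-0.36922683,  0.25468566, -0.51577513]), 'torque': array([ 0.02846423, -0.04771854, -0.03523477]), 'opening': 0.09199168644827795}
[[ 0.37720638  0.71084837 -0.59364126  1.42914946]
 [ 0.92597332 -0.30123624  0.22766234 -0.34057701]
 [-0.01699286 -0.63557165 -0.77185485  1.2433188 ]
 [ 0.          0.          0.          1.        ]] [[520.87281657   0.         323.21901971]
 [  0.         520.87281657 239.86328899]
 [  0.           0.           1.        ]]
[[-0.00605955 -0.98397424  0.1782077   0.34005785]
 [-0.99997529  0.00659746  0.00242598 -0.00670095]
 [-0.00356282 -0.17818859 -0.9839899   1.40241319]
 [ 0.          0.          0.          1.        ]] [[486.1477618    0.         317.45615937]
 [  0.         486.1477618  243.5987309 ]
 [  0.           0.           1.        ]]
```

View pics/scene0.png

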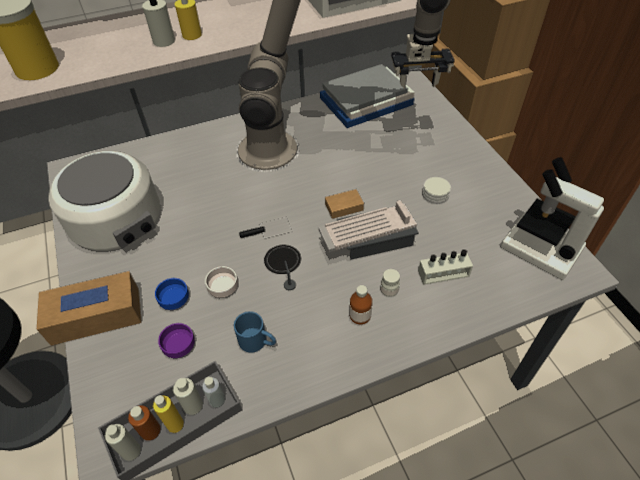

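View pics/top0.png

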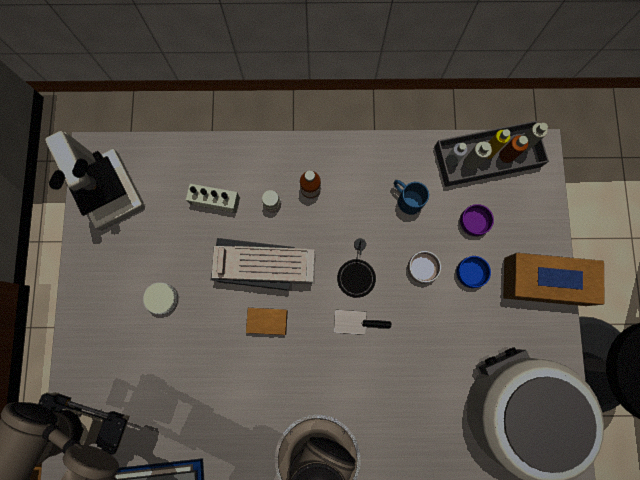

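The top view shows the mat at (356,278), the white bowl at (424,268), the post at (360,243), and the board spanning 212–314 in columns with its handle at (220,263). Next I'll measure them from the depth data.

```bash
cat > m.py <<'E'
from h import *
def circ(xy):
    A=np.c_[2*xy,np.ones(len(xy))];b=(xy**2).sum(1);s=np.linalg.lstsq(A,b,rcond=None)[0];return s[:2],np.sqrt(s[2]+s[:2]@s[:2])
E
python3 - <<'E'
from m import *
for n in('top0','scene0'):
    c=np.load(n+'.npz'); W=cloud(c); img=c['img'].astype(int); 
    cx=(np.nanmean(W[...,0])) 
    print(n)
    # table height
    m=(abs(W[...,0]-.5)<.4)&(abs(W[...,1])<.5)&(abs(W[...,2])<.01); print('table z',np.median(W[m][:,2]))
    X,Y,Z=W[...,0],W[...,1],W[...,2]
    # mat: dark pixels near z=0
    g=img.max(-1)
    m=(g<60)&(abs(Z)<.008)&(abs(Y+.08)<.12)&(abs(X-.5)<.12)
    nl,lab,st,ce=cv2.connectedComponentsWithStats(m.astype(np.uint8))
    for i in range(1,nl):
        if st[i,4]>60:
            P=W[lab==i]; e=cv2.minEnclosingCircle(P[:,:2].astype(np.float32)); print('dark',st[i],P.mean(0),'mec',e)
    # bowl: z .03-.045
    m=(Z>.03)&(Z<.05)&(abs(Y+.24)<.1)&(abs(X-.5)<.1)
    nl,lab,st,ce=cv2.connectedComponentsWithStats(m.astype(np.uint8))
    for i in range(1,nl):
        if st[i,4]>20:
            P=W[lab==i]; e=cv2.minEnclosingCircle(P[:,:2].astype(np.float32)); print('bowl',st[i],P.mean(0),'mec',e,circ(P[:,:2]))
    # board
    m=(Z>.062)&(Z<.085)&(abs(Y-.13)<.22)&(abs(X-.53)<.1)
    nl,lab,st,ce=cv2.connectedComponentsWithStats(m.astype(np.uint8))
    i=1+np.argmax(st[1:,4]);P=W[lab==i];r=cv2.minAreaRect(P[:,:2].astype(np.float32)*1000);print('board',st[i],r,cv2.boxPoints(r),np.median(P[:,2]))
    m=(Z>.095)&(Z<.125)&(abs(Y-.2)<.15)&(abs(X-.53)<.1)
    P=W[m];r=cv2.minAreaRect(P[:,:2].astype(np.float32)*1000);print('handle',len(P),r,np.median(P[:,2]))
    m=(Z>.04)&(Z<.08)&(abs(Y+.08)<.04)&(abs(X-.56)<.08)
    P=W[m];print('post',len(P),P.min(0) if len(P) else 0,P.max(0) if len(P) else 0)
E
```

```text
top0
table z -0.0007474993320307766
dark [ 337  259   39   39 1132] [ 4.92022761e-01 -1.14054030e-01  2.40263897e-04] mec ((0.49274441599845886, -0.1140468493103981), 0.056249719113111496)
bowl [409 251  29  32 129] [ 0.52149576 -0.294654    0.03746391] mec ((0.5208035111427307, -0.30569541454315186), 0.04537147283554077) (array([ 0.52023203, -0.3059729 ]), np.float64(0.04285510106471228))
board [ 211  240  103   42 3198] ((533.9016723632812, 148.86814880371094), (281.89813232421875, 114.27284240722656), 87.35191345214844) [[470.3142     10.709381 ]
 [584.465       5.4298096]
 [597.48914   287.02692  ]
 [483.33832   292.3065   ]] 0.07167607975398516
handle 167 ((531.8848876953125, 260.33709716796875), (17.395160675048828, 69.38806915283203), 87.7102279663086) 0.10472429678391171
post 0 0 0
scene0
table z 0.0003600999144046657
dark [264 245  37  29 748] [ 0.49343099 -0.1165627   0.00142777] mec ((0.4938996136188507, -0.11719271540641785), 0.05686063691973686)
bowl [207 266  30  29 188] [ 0.52282878 -0.2993178   0.03748809] mec ((0.5224775075912476, -0.3070048987865448), 0.046229287981987) (array([ 0.52250915, -0.30664982]), np.float64(0.04272578921540931))
board [ 319  203   98   48 2311] ((526.7788696289062, 147.7939910888672), (282.5413513183594, 118.30687713623047), 85.361328125) [[456.39438    11.769882 ]
 [574.3137      2.2021942]
 [597.1633    283.8181   ]
 [479.24402   293.3858   ]] 0.07255084991495697
handle 125 ((533.298583984375, 259.448486328125), (19.57822608947754, 75.0270004272461), 87.67485809326172) 0.10425215139439503
post 0 0 0
```

```bash
python3 - <<'E'
from m import *
for n,(a,b,c2,d) in (('top0',(190,330,190,450)),('scene0',(170,330,190,430))):
    im=cv2.imread(f'pics/{n}.png')[a:b,c2:d]; im=cv2.resize(im,None,fx=3,fy=3,interpolation=cv2.INTER_CUBIC); cv2.imwrite(f'pics/{n}_z.png',im)
E
```

```text
(no output)
```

View pics/top0_z.png

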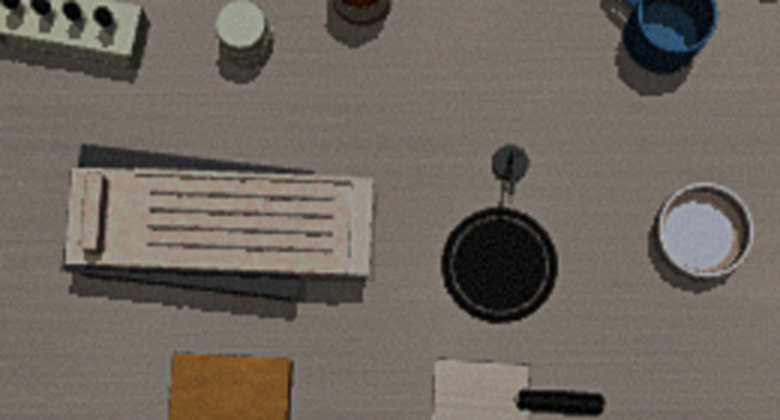

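View pics/scene0_z.png

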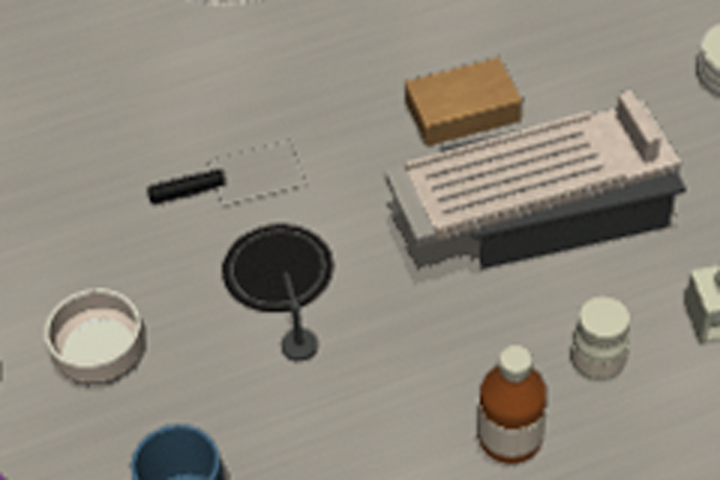

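```bash
python3 - <<'E'
from m import *
for n in('top0','scene0'):
    c=np.load(n+'.npz'); W=cloud(c); img=c['img'].astype(int);X,Y,Z=W[...,0],W[...,1],W[...,2]; g=img.max(-1)
    print(n)
    roi=(abs(Y-.14)<.2)&(abs(X-.53)<.1)
    m=roi&(Z>.054)&(Z<.0645)&(g<95); P=W[m]; print('stand top pts',len(P),np.median(P[:,2]))
    r=cv2.minAreaRect(P[:,:2].astype(np.float32)*1000);print(r); print(cv2.boxPoints(r).round(1).tolist())
    m=roi&(Z>.067)&(Z<.083)
    nl,lab,st,ce=cv2.connectedComponentsWithStats(m.astype(np.uint8)); i=1+np.argmax(st[1:,4]);P=W[lab==i]
    r=cv2.minAreaRect(P[:,:2].astype(np.float32)*1000);print('board',r,cv2.boxPoints(r).round(1).tolist(),np.median(P[:,2]))
    m=(abs(Z-.003)<.006)&(g<95)&(abs(Y+.115)<.04)&(abs(X-.595)<.035)
    P=W[m];print('foot',len(P),P.mean(0),cv2.minEnclosingCircle(P[:,:2].astype(np.float32)))
    m=(Z>.012)&(abs(Y+.115)<.05)&(abs(X-.56)<.08)
    P=W[m];print('post',P.round(3)[:30])
E
```

```text
top0
stand top pts 712 0.05920874240418461
((527.9802856445312, 164.5869140625), (248.97068786621094, 120.7070083618164), 82.81342315673828)
[[452.5, 48.599998474121094], [572.2999877929688, 33.5], [603.4000244140625, 280.5], [483.70001220703125, 295.6000061035156]]
board ((527.6444091796875, 148.3851318359375), (280.316162109375, 91.64339447021484), 87.33196258544922) [[475.29998779296875, 10.5], [566.9000244140625, 6.199999809265137], [579.9000244140625, 286.29998779296875], [488.3999938964844, 290.5]] 0.07200020324448675
foot 83 [ 0.58792086 -0.1245763   0.00424085] ((0.5853325128555298, -0.12722989916801453), 0.024556690827012062)
post [[ 0.594 -0.125  0.067]
 [ 0.594 -0.128  0.067]
 [ 0.602 -0.121  0.012]
 [ 0.593 -0.123  0.059]
 [ 0.593 -0.126  0.059]
 [ 0.591 -0.128  0.067]
 [ 0.591 -0.131  0.068]
 [ 0.598 -0.121  0.014]
 [ 0.591 -0.123  0.055]
 [ 0.589 -0.125  0.067]
 [ 0.588 -0.128  0.067]
 [ 0.595 -0.112  0.015]
 [ 0.595 -0.124  0.016]
 [ 0.59  -0.124  0.043]
 [ 0.586 -0.125  0.067]
 [ 0.586 -0.128  0.064]
 [ 0.591 -0.123  0.02 ]
 [ 0.589 -0.125  0.034]
 [ 0.583 -0.125  0.0
[... 985 characters left out ...]
7 ]
 [ 0.558 -0.124  0.068]
 [ 0.56  -0.122  0.069]
 [ 0.561 -0.125  0.068]
 [ 0.564 -0.123  0.071]
 [ 0.566 -0.124  0.068]
 [ 0.57  -0.125  0.069]
 [ 0.574 -0.123  0.073]
 [ 0.574 -0.127  0.071]
 [ 0.574 -0.124  0.068]
 [ 0.573 -0.127  0.064]
 [ 0.577 -0.125  0.068]
 [ 0.582 -0.126  0.071]
 [ 0.585 -0.128  0.07 ]
 [ 0.589 -0.126  0.074]
 [ 0.585 -0.128  0.066]
 [ 0.59  -0.126  0.071]
 [ 0.592 -0.13   0.071]
 [ 0.59  -0.127  0.067]
 [ 0.593 -0.124  0.069]
 [ 0.593 -0.131  0.068]
 [ 0.594 -0.128  0.068]
 [ 0.593 -0.125  0.065]
 [ 0.593 -0.131  0.063]
 [ 0.592 -0.128  0.06 ]
 [ 0.597 -0.126  0.065]
 [ 0.592 -0.131  0.057]
 [ 0.597 -0.129  0.062]
 [ 0.597 -0.127  0.061]
 [ 0.597 -0.13   0.058]]
```

The depth readings agree with each other. The mat is at about (0.493,-0.1155). The stand's x axis points at 83°, and its centre line passes through the mat. The board is yawed 4.3° off the stand, and its end is 126 mm from the mark. My plan is to put both fingers inside the bowl and drag it to the mat, then grip the handle.

```bash
cat > p.py <<'E'
from m import *
from scipy.spatial.transform import Rotation as R
def plan(*ts,yaw=3.019,level=True):
    s=status.observe(); R0=R.from_euler('xyz',s['tool_rot']); p=np.array(s['tool_pos'])
    print('t',round(s['time'],2),'pos',p.round(4),'rot',np.round(s['tool_rot'],4),'F',np.round(s['contact_force'],1),'op',round(s['opening'],4),'q',np.round(s['qpos'],2))
    for t in ts:
        print(t,'->',(R0.inv().apply(np.array(t)-p)).round(4).tolist(),(R0.inv()*R.from_euler('xyz',[np.pi,0,yaw])).as_rotvec().round(4).tolist())
E
python3 - <<'E'
from p import *
plan((.33,.42,.22),(.47,.25,.2),(.53,0,.2),(.53,-.15,.18),(.521,-.306,.12),(.521,-.306,.07))
E
```

```text
t 0.1 pos [0.1534 0.5017 0.2261] rot [-3.1402e+00 -2.0000e-04  2.8448e+00] F [0.4 0.6 0.2] op 0.0919 q [ 1.13  0.34  1.52  0.    1.28 -0.15]
(0.33, 0.42, 0.22) -> [-0.1928, -0.0265, 0.0061] [-0.0014, -0.0003, -0.1742]
(0.47, 0.25, 0.2) -> [-0.3764, -0.1481, 0.0262] [-0.0014, -0.0003, -0.1742]
(0.53, 0, 0.2) -> [-0.5069, -0.3696, 0.0265] [-0.0014, -0.0003, -0.1742]
(0.53, -0.15, 0.18) -> [-0.5508, -0.513, 0.0467] [-0.0014, -0.0003, -0.1742]
(0.521, -0.306, 0.12) -> [-0.5878, -0.6647, 0.1069] [-0.0014, -0.0003, -0.1742]
(0.521, -0.306, 0.07) -> [-0.5878, -0.6647, 0.1569] [-0.0014, -0.0003, -0.1742]
```

>>> jog_arm(
  series=[
    [-0.56, [-0.193, -0.027, 0.006], [0, 0, -0.1]],
    [-0.56, [-0.193, -0.027, 0.006], [0, 0, -0.17]],
    [-0.56, [-0.193, -0.027, 0.006], [0, 0, -0.17]],
    [-0.56, [-0.193, -0.027, 0.006], [0, 0, -0.17]],
    [-0.56, [-0.193, -0.027, 0.006], [0, 0, -0.17]],
    [-0.56, [-0.376, -0.148, 0.026], [0, 0, -0.174]],
    [-0.56, [-0.376, -0.148, 0.026], [0, 0, -0.174]],
    [-0.56, [-0.376, -0.148, 0.026], [0, 0, -0.174]],
    [-0.56, [-0.376, -0.148, 0.026], [0, 0, -0.174]],
    [-0.56, [-0.376, -0.148, 0.026], [0, 0, -0.174]],
    [-0.56, [-0.376, -0.148, 0.026], [0, 0, -0.174]],
    [-0.56, [-0.376, -0.148, 0.026], [0, 0, -0.174]],
  ],
)

```text
time: 1.1
tool_pos: [0.4714, 0.2479, 0.1999]
tool_rot: [-3.141, -0.001, 3.014]
contact_force: [0.2, 0.6, -0.2]
opening: 0.0211
```

```bash
python3 - <<'E'
from p import *
plan((.53,0,.2),(.53,-.15,.18),(.521,-.306,.14))
E
```

```text
t 1.1 pos [0.4714 0.2479 0.1999] rot [-3.1406e+00 -9.0000e-04  3.0141e+00] F [ 0.2  0.6 -0.2] op 0.0211 q [ 0.34  0.38  1.55 -0.    1.22 -1.1 ]
(0.53, 0, 0.2) -> [-0.0897, -0.2384, 0.0] [-0.001, -0.0009, -0.0049]
(0.53, -0.15, 0.18) -> [-0.1087, -0.3872, 0.0202] [-0.001, -0.0009, -0.0049]
(0.521, -0.306, 0.14) -> [-0.1197, -0.543, 0.0603] [-0.001, -0.0009, -0.0049]
```

>>> jog_arm(
  series=[
    [-0.56, [-0.03, -0.08, 0.0], [0, 0, -0.005]],
    [-0.56, [-0.06, -0.16, 0.0], [0, 0, -0.005]],
    [-0.56, [-0.09, -0.238, 0.0], [0, 0, -0.005]],
    [-0.56, [-0.09, -0.238, 0.0], [0, 0, -0.005]],
    [-0.56, [-0.09, -0.238, 0.0], [0, 0, -0.005]],
    [-0.56, [-0.12, -0.543, 0.06], [0, 0, -0.005]],
    [-0.56, [-0.12, -0.543, 0.06], [0, 0, -0.005]],
    [-0.56, [-0.12, -0.543, 0.06], [0, 0, -0.005]],
    [-0.56, [-0.12, -0.543, 0.06], [0, 0, -0.005]],
    [-0.56, [-0.12, -0.543, 0.06], [0, 0, -0.005]],
    [-0.56, [-0.12, -0.543, 0.06], [0, 0, -0.005]],
    [-0.56, [-0.12, -0.543, 0.06], [0, 0, -0.005]],
  ],
)

```text
time: 2.1
tool_pos: [0.5219, -0.2395, 0.1513]
tool_rot: [3.141, -0.0, 3.025]
contact_force: [0.4, 1.1, -0.2]
opening: 0.02
```

>>> jog_arm(
  series=[
    [-0.56, [0, -0.1, 0.02], [0, 0, 0]],
    [-0.56, [0, -0.1, 0.02], [0, 0, 0]],
    [-0.56, [0, -0.1, 0.02], [0, 0, 0]],
  ],
)

```text
time: 2.35
tool_pos: [0.5094, -0.3415, 0.1302]
tool_rot: [-3.141, -0.001, 3.022]
contact_force: [0.3, -0.4, -0.8]
opening: 0.0203
```

```bash
python3 - <<'E'
from p import *
plan((.521,-.306,.14),(.521,-.306,.08))
s,c=grab('wrist','w1'); print(c['tool_from_camera'])
E
```

```text
t 2.35 pos [ 0.5094 -0.3415  0.1302] rot [-3.1415e+00 -9.0000e-04  3.0221e+00] F [ 0.3 -0.4 -0.8] op 0.0203 q [-0.72  0.59  1.4  -0.    1.16 -2.17]
(0.521, -0.306, 0.14) -> [-0.0073, 0.0366, -0.0098] [-0.0001, -0.0009, 0.0031]
(0.521, -0.306, 0.08) -> [-0.0074, 0.0366, 0.0502] [-0.0001, -0.0009, 0.0031]
[[-4.71180392e-04 -9.58935714e-01 -2.83623119e-01  7.77360411e-02]
 [ 9.99999290e-01 -7.62291896e-04  9.16035573e-04  1.36379357e-04]
 [-1.09462283e-03 -2.83622486e-01  9.58935393e-01 -1.57439760e-01]
 [ 0.00000000e+00  0.00000000e+00  0.00000000e+00  1.00000000e+00]]
```

View pics/w1.png

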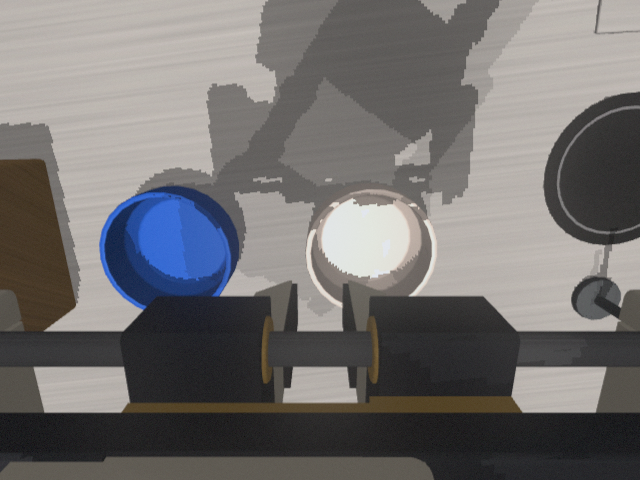

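The wrist view shows the white bowl at (370,250), between and ahead of the fingertips, and the mat at right. The finger plates look thin, with thick blocks behind them, so I'll get their geometry from depth.

```bash
python3 - <<'E'
from p import *
c=np.load('w1.npz');K=c['camera_matrix'];Tc=c['tool_from_camera'];z=c['range_z'];v,u=np.mgrid[0:480,0:640]
P=np.stack([(u-K[0,2])/K[0,0]*z,(v-K[1,2])/K[1,1]*z,z],-1)@Tc[:3,:3].T+Tc[:3,3]
for (a,b) in [(293,290),(283,300),(283,340),(283,380),(270,340),(200,310),(160,300),(130,335),(200,340),(200,380),(350,300),(360,340),(372,345),(440,310),(510,335)]: print((a,b),P[b,a].round(4),z[b,a])
# bowl rim circle from wrist
Rm=R.from_euler('xyz',c['rot']).as_matrix(); W=P@Rm.T+c['pos']
m=(z>0)&(W[...,2]>.033)&(W[...,2]<.047)&(v<300)&(u>290)&(u<460)
Q=W[m];print(len(Q),cv2.minEnclosingCircle(Q[:,:2].astype(np.float32)),np.median(Q[:,2]))
g=c['img'].max(-1); m=(z>0)&(abs(W[...,2])<.01)&(g<70)&(u>540)&(v<260);Q=W[m];print(Q.mean(0),circ(np.array([Q[Q[:,1].argmin(),:2]])) if 0 else '',Q.min(0))
E
```

```text
(293, 290) [ 0.0104 -0.0111 -0.0063] 0.163989
(283, 300) [ 0.0124 -0.014  -0.0203] 0.150062
(283, 340) [ 0.0312 -0.0081 -0.0805] 0.086994134
(283, 380) [-0.0049 -0.0122 -0.0461] 0.13020267
(270, 340) [ 0.0315 -0.0109 -0.081 ] 0.08639744
(200, 310) [ 0.037  -0.0273 -0.0771] 0.08853342
(160, 300) [ 0.0378 -0.0378 -0.0736] 0.09172698
(130, 335) [ 0.0372 -0.038  -0.0885] 0.07755486
(200, 340) [ 0.0366 -0.0237 -0.0895] 0.07683271
(200, 380) [ 0.0274 -0.0244 -0.0896] 0.07929207
(350, 300) [ 0.0108  0.0124 -0.017 ] 0.15367009
(360, 340) [ 0.0316  0.0092 -0.0811] 0.086265214
(372, 345) [ 0.0315  0.0117 -0.0831] 0.084459975
(440, 310) [ 0.0372  0.0277 -0.0776] 0.08809098
(510, 335) [ 0.0366  0.039  -0.0876] 0.07864902
2208 ((0.5193701386451721, -0.3073413670063019), 0.04498006030917168) 0.03901517371890789
[ 0.49133236 -0.13102578  0.00104107]  [ 0.43690271 -0.17087485 -0.00198805]
```

```bash
python3 - <<'E'
from p import *
plan((.5205,-.3065,.13),(.5205,-.3065,.06),(.5205,-.3065,.022))
E
```

```text
t 2.4 pos [ 0.5089 -0.343   0.1297] rot [-3.1410e+00 -1.4000e-03  3.0205e+00] F [-0.9 -1.3 -0. ] op 0.0205 q [-0.72  0.59  1.4  -0.    1.15 -2.17]
(0.5205, -0.3065, 0.13) -> [-0.0071, 0.0376, -0.0004] [-0.0005, -0.0014, 0.0015]
(0.5205, -0.3065, 0.06) -> [-0.0072, 0.0376, 0.0696] [-0.0005, -0.0014, 0.0015]
(0.5205, -0.3065, 0.022) -> [-0.0072, 0.0377, 0.1076] [-0.0005, -0.0014, 0.0015]
```

>>> jog_arm(
  series=[
    [-0.56, [-0.007, 0.0375, 0], [0, 0, 0]],
    [-0.56, [-0.007, 0.0375, 0], [0, 0, 0]],
    [-0.56, [-0.007, 0.0375, 0.03], [0, 0, 0]],
    [-0.56, [-0.007, 0.0375, 0.06], [0, 0, 0]],
    [-0.56, [-0.007, 0.0375, 0.07], [0, 0, 0]],
    [-0.56, [-0.007, 0.0375, 0.07], [0, 0, 0]],
    [-0.56, [-0.007, 0.0375, 0.07], [0, 0, 0]],
  ],
)

```text
time: 2.98
tool_pos: [0.5219, -0.3013, 0.062]
tool_rot: [3.141, -0.0, 3.025]
contact_force: [0.6, 0.4, 1.1]
opening: 0.0201
```

```bash
python3 - <<'E'
from p import *
plan((.5205,-.3065,.022))
s,c=grab('wrist','w2')
E
```

```text
t 2.98 pos [ 0.5219 -0.3013  0.062 ] rot [ 3.1410e+00 -3.0000e-04  3.0249e+00] F [0.6 0.4 1.1] op 0.0201 q [-0.65  0.65  1.5   0.    0.99 -2.11]
(0.5205, -0.3065, 0.022) -> [0.0008, -0.0054, 0.04] [0.0006, -0.0003, 0.0059]
```

View pics/w2.png

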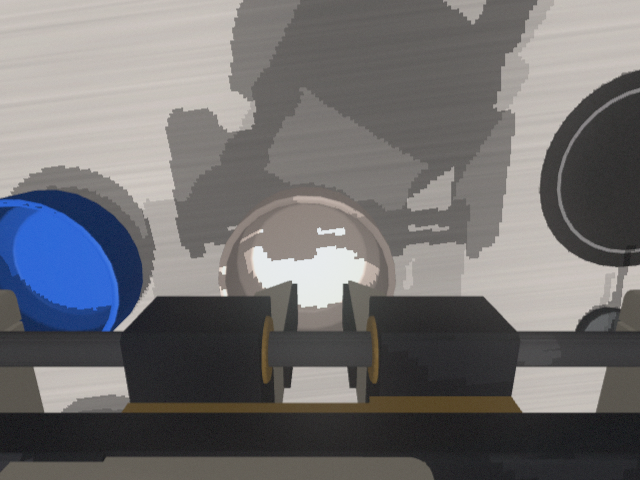

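The fingers are above the bowl's interior: the bowl is centred at about column 307 and the fingers at about 321. I'll shift 5 mm and go down.

>>> jog_arm(
  series=[
    [-0.56, [0.001, -0.0055, 0], [0, 0, 0.005]],
    [-0.56, [0.001, -0.0055, 0.02], [0, 0, 0.005]],
    [-0.56, [0.001, -0.0055, 0.04], [0, 0, 0.005]],
    [-0.3, [0.001, -0.0055, 0.04], [0, 0, 0.005]],
    [-0.13, [0.001, -0.0055, 0.04], [0, 0, 0.005]],
    [-0.13, [0.001, -0.0055, 0.04], [0, 0, 0.005]],
    [-0.13, [0.001, -0.0055, 0.04], [0, 0, 0.005]],
    [-0.13, [0.001, -0.0055, 0.04], [0, 0, 0.005]],
  ],
)

```text
time: 3.7
tool_pos: [0.5204, -0.3082, 0.023]
tool_rot: [-3.14, 0.002, 3.019]
contact_force: [0.5, -0.6, -0.4]
opening: 0.0393
```

```bash
python3 - <<'E'
from p import *
plan((.5205,-.3065,.022),(.493,-.1155,.022))
s,c=grab('wrist','w3');grab('scene','s3')
E
```

```text
t 3.7 pos [ 0.5204 -0.3082  0.023 ] rot [-3.1404e+00  2.1000e-03  3.0188e+00] F [ 0.5 -0.6 -0.4] op 0.0393 q [-0.66  0.7   1.53  0.    0.91 -2.11]
(0.5205, -0.3065, 0.022) -> [0.0001, 0.0017, 0.001] [-0.0012, 0.0021, -0.0002]
(0.493, -0.1155, 0.022) -> [0.0508, 0.1878, 0.0007] [-0.0012, 0.0021, -0.0002]
```

View pics/w3.png

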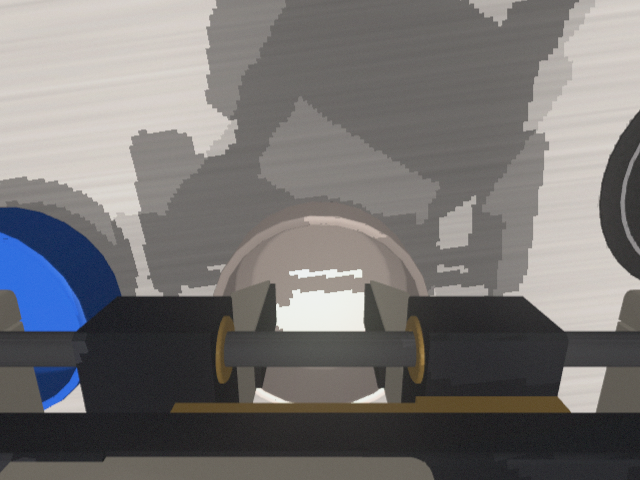

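View pics/s3.png

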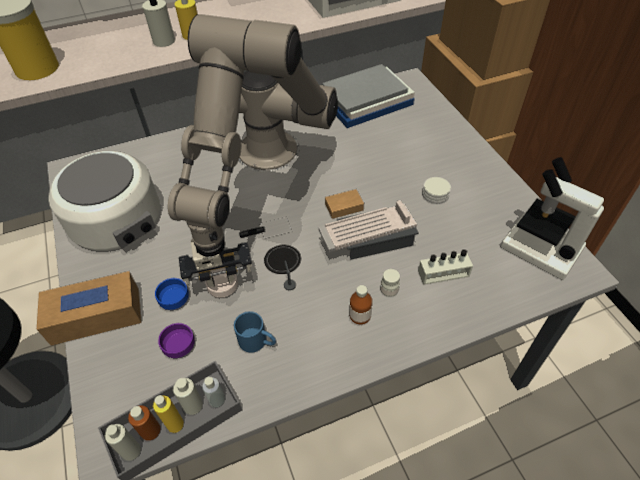

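Both fingers are inside the bowl. I'll drag it slowly toward the mat.

>>> jog_arm(
  series=[
    [-0.13, [0.001, 0.004, 0], [0, 0, 0]],
    [-0.13, [0.002, 0.008, 0], [0, 0, 0]],
    [-0.13, [0.004, 0.014, 0], [0, 0, 0]],
    [-0.13, [0.006, 0.022, 0], [0, 0, 0]],
    [-0.13, [0.0085, 0.031, 0], [0, 0, 0]],
    [-0.13, [0.011, 0.04, 0], [0, 0, 0]],
    [-0.13, [0.0135, 0.05, 0], [0, 0, 0]],
    [-0.13, [0.016, 0.06, 0], [0, 0, 0]],
    [-0.13, [0.019, 0.07, 0], [0, 0, 0]],
    [-0.13, [0.0215, 0.08, 0], [0, 0, 0]],
    [-0.13, [0.024, 0.088, 0], [0, 0, 0]],
    [-0.13, [0.026, 0.094, 0], [0, 0, 0]],
  ],
)

```text
time: 4.8
tool_pos: [0.5053, -0.2098, 0.0216]
tool_rot: [3.141, -0.0, 3.019]
contact_force: [0.5, -2.2, 0.2]
opening: 0.0401
```

```bash
python3 - <<'E'
from p import *
plan((.493,-.1155,.022))
s,c=grab('wrist','w4');grab('scene','s4')
E
```

```text
t 4.8 pos [ 0.5053 -0.2098  0.0216] rot [ 3.1414e+00 -2.0000e-04  3.0194e+00] F [ 0.5 -2.2  0.2] op 0.0401 q [-0.53  0.63  1.7   0.    0.82 -1.98]
(0.493, -0.1155, 0.022) -> [0.0237, 0.0921, -0.0004] [0.0002, -0.0002, 0.0004]
```

View pics/w4.png

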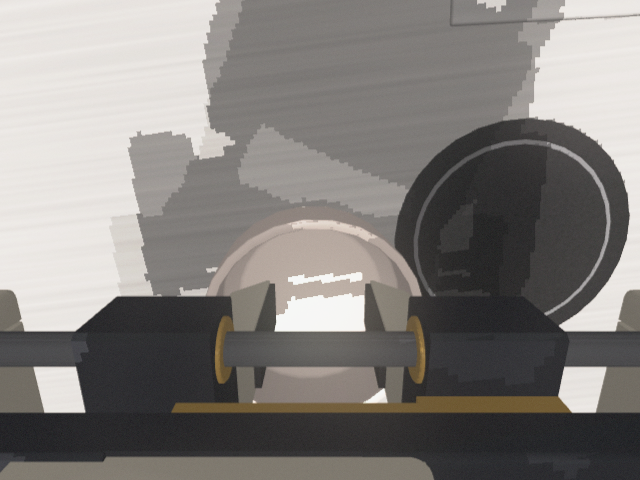

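The bowl is following, about 3 mm behind the fingers, and the mat is now at (515,220).

>>> jog_arm(
  series=[
    [-0.13, [0.001, 0.004, 0], [0, 0, 0]],
    [-0.13, [0.002, 0.01, 0], [0, 0, 0]],
    [-0.13, [0.005, 0.02, 0], [0, 0, 0]],
    [-0.13, [0.008, 0.03, 0], [0, 0, 0]],
    [-0.13, [0.0105, 0.04, 0], [0, 0, 0]],
    [-0.13, [0.013, 0.05, 0], [0, 0, 0]],
    [-0.13, [0.0155, 0.06, 0], [0, 0, 0]],
    [-0.13, [0.018, 0.07, 0], [0, 0, 0]],
    [-0.13, [0.0205, 0.079, 0], [0, 0, 0]],
    [-0.13, [0.0225, 0.086, 0], [0, 0, 0]],
    [-0.13, [0.0235, 0.091, 0], [0, 0, 0]],
    [-0.13, [0.0235, 0.094, 0], [0, 0, 0]],
  ],
)

```text
time: 5.9
tool_pos: [0.4934, -0.1141, 0.0216]
tool_rot: [3.141, -0.001, 3.019]
contact_force: [-1.0, -1.9, 0.6]
opening: 0.0397
```

>>> jog_arm(
  series=[
    [-0.13, [0, 0, 0], [0, 0, 0]],
    [-0.3, [0, 0, 0], [0, 0, 0]],
    [-0.5, [0, 0, 0], [0, 0, 0]],
    [-0.56, [0, 0, 0], [0, 0, 0]],
  ],
)

```text
time: 6.23
tool_pos: [0.4935, -0.115, 0.0214]
tool_rot: [3.141, -0.0, 3.018]
contact_force: [0.9, 0.2, 0.5]
opening: 0.0247
```

```bash
python3 - <<'E'
from p import *
plan((.493,-.1155,.022))
s,c=grab('wrist','w5');s,t=grab('top','t5');s,t2=grab('scene','s5')
K=c['camera_matrix'];Tc=c['tool_from_camera'];z=c['range_z'];v,u=np.mgrid[0:480,0:640]
P=np.stack([(u-K[0,2])/K[0,0]*z,(v-K[1,2])/K[1,1]*z,z],-1)@Tc[:3,:3].T+Tc[:3,3]
Rm=R.from_euler('xyz',s['tool_rot']).as_matrix(); W=P@Rm.T+s['tool_pos']
m=(z>0)&(W[...,2]>.034)&(W[...,2]<.046)&(v<290);Q=W[m][:,:2]
print(len(Q),circ(Q))
W=cloud(t2);m=(W[...,2]>.03)&(W[...,2]<.045)&(abs(W[...,1]+.115)<.06)&(abs(W[...,0]-.493)<.06);Q=W[m];print(len(Q),cv2.minEnclosingCircle(Q[:,:2].astype(np.float32)))
cv2.imwrite('pics/s5z.png',cv2.resize(t2['img'][180:340,180:430,::-1],None,fx=3,fy=3))
E
```

```text
t 6.23 pos [ 0.4935 -0.115   0.0214] rot [ 3.1411e+00 -4.0000e-04  3.0182e+00] F [0.9 0.2 0.5] op 0.0247 q [-0.38  0.57  1.81  0.    0.76 -1.83]
(0.493, -0.1155, 0.022) -> [0.0005, -0.0006, -0.0006] [0.0005, -0.0004, -0.0008]
3116 (array([ 0.49022783, -0.117226  ]), np.float64(0.04169505526718331))
163 ((0.49485015869140625, -0.11685258895158768), 0.04584150016307831)
```

View pics/w5.png

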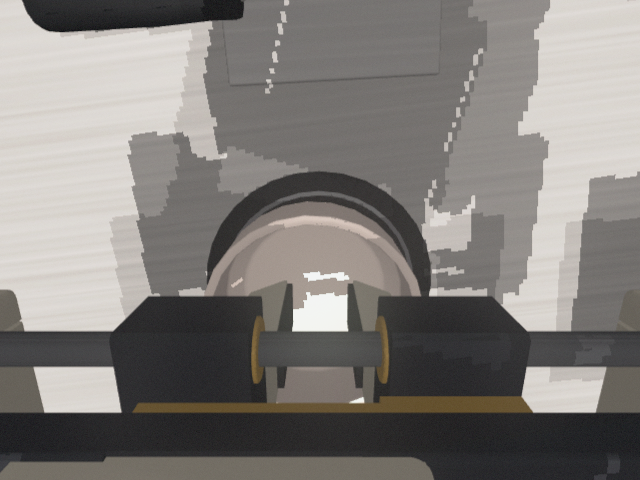

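View pics/s5z.png

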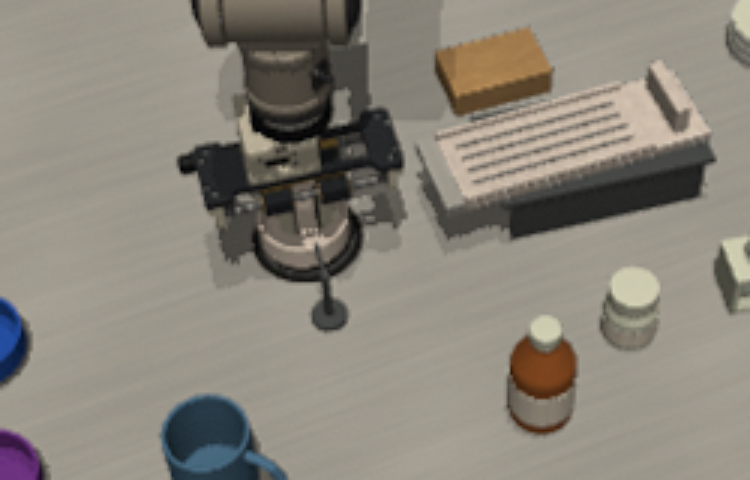

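The bowl sits on the mat within about 3 mm: mat columns 208–430, bowl columns 206–421. I'll retract straight up and move over the handle.

>>> jog_arm(
  series=[
    [-0.6, [0.001, 0.002, 0], [0, 0, 0]],
    [-0.6, [0.001, 0.002, -0.01], [0, 0, 0]],
    [-0.6, [0.001, 0.002, -0.03], [0, 0, 0]],
    [-0.6, [0.001, 0.002, -0.06], [0, 0, 0]],
    [-0.6, [0.001, 0.002, -0.1], [0, 0, 0]],
    [-0.6, [0.001, 0.002, -0.135], [0, 0, 0]],
    [-0.6, [0.001, 0.002, -0.135], [0, 0, 0]],
    [-0.6, [0.001, 0.002, -0.135], [0, 0, 0]],
  ],
)

```text
time: 7.05
tool_pos: [0.494, -0.1132, 0.1592]
tool_rot: [-3.14, 0.005, 3.019]
contact_force: [-0.9, 0.7, -1.6]
opening: 0.0187
```

```bash
python3 - <<'E'
from p import *
plan((.5325,.260,.16),yaw=3.095)
E
```

```text
t 7.05 pos [ 0.494  -0.1132  0.1592] rot [-3.1403  0.0053  3.019 ] F [-0.9  0.7 -1.6] op 0.0187 q [-0.38  0.37  1.68  0.    1.08 -1.82]
(0.5325, 0.26, 0.16) -> [0.0074, 0.3751, -0.0013] [-0.0015, 0.0053, -0.0761]
```

>>> jog_arm(
  series=[
    [0.3, [0.002, 0.04, 0], [0, 0, -0.02]],
    [0.3, [0.003, 0.08, 0], [0, 0, -0.04]],
    [0.3, [0.004, 0.12, 0], [0, 0, -0.06]],
    [0.3, [0.005, 0.16, 0], [0, 0, -0.076]],
    [0.3, [0.005, 0.2, 0], [0, 0, -0.076]],
    [0.3, [0.006, 0.24, 0], [0, 0, -0.076]],
    [0.3, [0.007, 0.28, 0], [0, 0, -0.076]],
    [0.3, [0.007, 0.315, 0], [0, 0, -0.076]],
    [0.3, [0.007, 0.345, 0], [0, 0, -0.076]],
    [0.3, [0.007, 0.365, 0], [0, 0, -0.076]],
    [0.3, [0.007, 0.375, 0], [0, 0, -0.076]],
    [0.3, [0.007, 0.375, 0], [0, 0, -0.076]],
  ],
)

```text
time: 8.05
tool_pos: [0.531, 0.2617, 0.1551]
tool_rot: [-3.141, -0.002, 3.097]
contact_force: [-0.4, -0.5, 0.7]
opening: 0.0596
```

>>> jog_arm(
  series=[
    [0.3, [0, 0, 0], [0, 0, 0]],
    [0.3, [0, 0, 0], [0, 0, 0]],
  ],
)

```text
time: 8.22
tool_pos: [0.5316, 0.2588, 0.1561]
tool_rot: [-3.141, -0.001, 3.094]
contact_force: [0.0, -0.1, -1.0]
opening: 0.0598
```

```bash
python3 - <<'E'
from p import *
plan((.5325,.260,.16),yaw=3.095)
s,c=grab('wrist','w6');s2,t=grab('top','t6')
W=cloud(t);m=(W[...,2]>.03)&(W[...,2]<.045)&(abs(W[...,1]+.115)<.065)&(abs(W[...,0]-.493)<.065);Q=W[m];print('bowl top',len(Q),cv2.minEnclosingCircle(Q[:,:2].astype(np.float32)),circ(Q[:,:2]))
s2,t=grab('scene','s6')
W=cloud(t);m=(W[...,2]>.03)&(W[...,2]<.045)&(abs(W[...,1]+.115)<.065)&(abs(W[...,0]-.493)<.055);Q=W[m];print('bowl scene',len(Q),cv2.minEnclosingCircle(Q[:,:2].astype(np.float32)),circ(Q[:,:2]))
K=c['camera_matrix'];Tc=c['tool_from_camera'];z=c['range_z'];v,u=np.mgrid[0:480,0:640]
P=np.stack([(u-K[0,2])/K[0,0]*z,(v-K[1,2])/K[1,1]*z,z],-1)@Tc[:3,:3].T+Tc[:3,3]
Rm=R.from_euler('xyz',s['tool_rot']).as_matrix(); W=P@Rm.T+s['tool_pos']
m=(z>.1)&(W[...,2]>.098)&(W[...,2]<.112)&(v<300);Q=W[m];print(len(Q),np.median(Q[:,2]),cv2.minAreaRect(Q[:,:2].astype(np.float32)*1000))
E
```

```text
t 8.22 pos [0.5316 0.2588 0.1561] rot [-3.1407e+00 -1.2000e-03  3.0938e+00] F [ 0.  -0.1 -1. ] op 0.0598 q [ 0.32  0.52  1.44 -0.    1.18 -1.2 ]
(0.5325, 0.26, 0.16) -> [-0.0008, 0.0012, -0.0039] [-0.0009, -0.0012, -0.0012]
bowl top 149 ((0.49293744564056396, -0.11671993136405945), 0.044879477471113205) (array([ 0.49271767, -0.11635234]), np.float64(0.04273979478234912))
bowl scene 203 ((0.49326398968696594, -0.11893778294324875), 0.04829968512058258) (array([ 0.49457096, -0.11713596]), np.float64(0.042882820710808504))
2669 0.1051310183096294 ((524.68408203125, 259.84783935546875), (16.0601806640625, 57.624393463134766), 87.41775512695312)
```

View pics/w6.png

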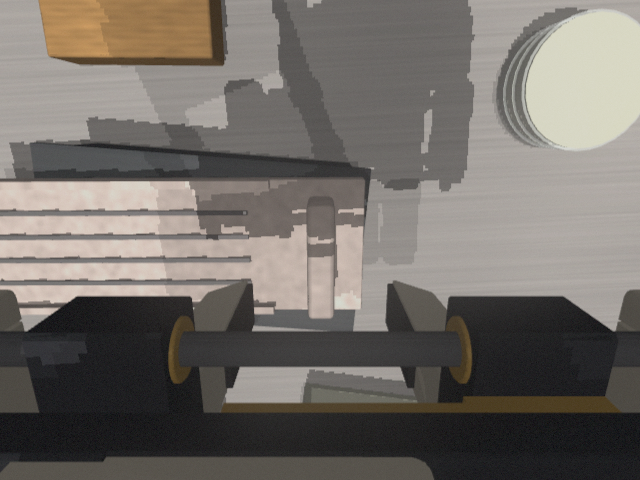

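View pics/t6.png

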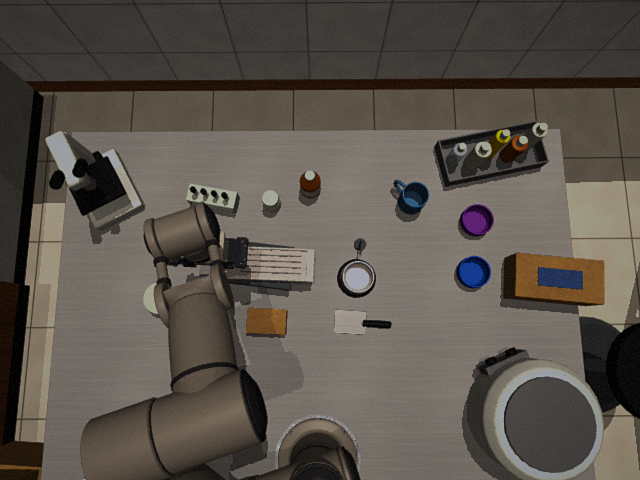

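The bowl is on the mat, about 2.7 mm off centre in the top view, at rest. The handle block is at (320,255) in the wrist view, aligned with the jaws. I'll go down and grip it.

>>> jog_arm(
  series=[
    [0.3, [-0.0005, 0.001, 0.03], [0, 0, 0]],
    [0.3, [-0.0005, 0.001, 0.055], [0, 0, 0]],
    [0.3, [-0.0005, 0.001, 0.07], [0, 0, 0]],
    [0.3, [-0.0005, 0.001, 0.079], [0, 0, 0]],
    [0.3, [-0.0005, 0.001, 0.079], [0, 0, 0]],
    [0.3, [-0.0005, 0.001, 0.079], [0, 0, 0]],
  ],
)

```text
time: 8.87
tool_pos: [0.5328, 0.2608, 0.078]
tool_rot: [3.141, 0.0, 3.094]
contact_force: [-0.4, 0.4, 0.1]
opening: 0.0597
```

```bash
python3 - <<'E'
from p import *
plan((.5325,.260,.077),yaw=3.095)
E
```

```text
t 8.87 pos [0.5328 0.2608 0.078 ] rot [3.1415e+00 2.0000e-04 3.0941e+00] F [-0.4  0.4  0.1] op 0.0597 q [ 0.33  0.61  1.52  0.    1.01 -1.2 ]
(0.5325, 0.26, 0.077) -> [0.0002, -0.0008, 0.001] [0.0001, 0.0002, -0.0009]
```

>>> jog_arm(
  series=[
    [0, [0, -0.0008, 0], [0, 0, 0]],
    [-0.3, [0, -0.0008, 0], [0, 0, 0]],
    [-0.5, [0, -0.0008, 0], [0, 0, 0]],
    [-0.7, [0, -0.0008, 0], [0, 0, 0]],
    [-0.85, [0, -0.0008, 0], [0, 0, 0]],
    [-1, [0, -0.0008, 0], [0, 0, 0]],
    [-1, [0, -0.0008, 0], [0, 0, 0]],
    [-1, [0, -0.0008, 0], [0, 0, 0]],
  ],
  squeeze=40,
)

```text
time: 9.53
tool_pos: [0.5324, 0.2602, 0.0777]
tool_rot: [-3.141, 0.0, 3.095]
contact_force: [-0.3, -0.7, 0.8]
opening: 0.0157
```

```bash
python3 - <<'E'
from p import *
plan((.5237,.1346,.078),(.5282,.17,.078),yaw=3.019)
s,t=grab('scene','s7')
W=cloud(t);m=(W[...,2]>.067)&(W[...,2]<.083)&(abs(W[...,1]-.1)<.2)&(abs(W[...,0]-.52)<.08)
nl,lab,st,ce=cv2.connectedComponentsWithStats(m.astype(np.uint8));i=1+np.argmax(st[1:,4]);P=W[lab==i];print(cv2.minAreaRect(P[:,:2].astype(np.float32)*1000),np.median(P[:,2]))
cv2.imwrite('pics/s7z.png',cv2.resize(t['img'][150:310,220:470,::-1],None,fx=3,fy=3))
E
```

```text
t 9.53 pos [0.5324 0.2602 0.0777] rot [-3.1413e+00  1.0000e-04  3.0950e+00] F [-0.3 -0.7  0.8] op 0.0157 q [ 0.33  0.61  1.52 -0.    1.01 -1.2 ]
(0.5237, 0.1346, 0.078) -> [0.0029, -0.1258, -0.0002] [-0.0003, 0.0001, 0.076]
(0.5282, 0.17, 0.078) -> [0.0, -0.0903, -0.0002] [-0.0003, 0.0001, 0.076]
((527.8069458007812, 148.8987579345703), (281.84686279296875, 99.43157958984375), 86.95059967041016) 0.07269215294771414
```

View pics/s7z.png

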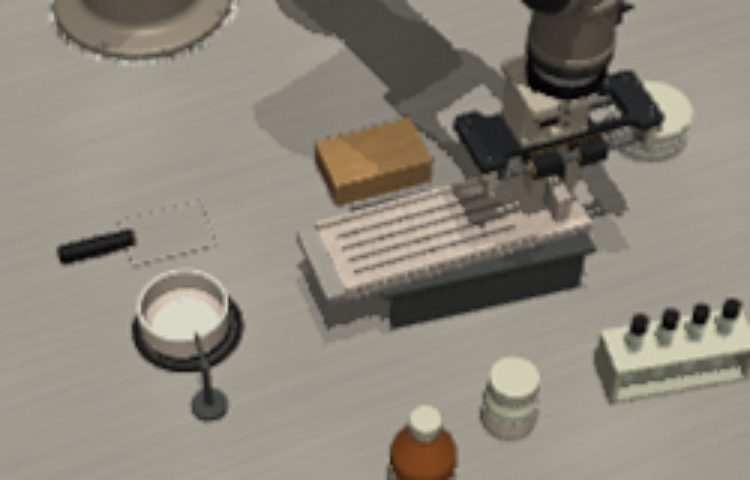

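The handle is gripped at 15.7 mm opening with the board still flat. I'll draw it out in two stages, straightening it along the way.

>>> jog_arm(
  series=[
    [-1, [0, -0.001, 0], [0, 0, 0.001]],
    [-1, [0, -0.003, 0], [0, 0, 0.003]],
    [-1, [0, -0.007, 0], [0, 0, 0.006]],
    [-1, [0, -0.012, 0], [0, 0, 0.01]],
    [-1, [0, -0.018, 0], [0, 0, 0.015]],
    [-1, [0, -0.025, 0], [0, 0, 0.02]],
    [-1, [0, -0.032, 0], [0, 0, 0.025]],
    [-1, [0, -0.039, 0], [0, 0, 0.03]],
    [-1, [0, -0.046, 0], [0, 0, 0.035]],
    [-1, [0, -0.052, 0], [0, 0, 0.04]],
    [-1, [0, -0.057, 0], [0, 0, 0.044]],
    [-1, [0, -0.06, 0], [0, 0, 0.046]],
  ],
)

```text
time: 10.58
tool_pos: [0.5297, 0.1997, 0.0777]
tool_rot: [3.141, 0.0, 3.048]
contact_force: [0.2, 3.6, 1.7]
opening: 0.0159
```

```bash
cat > b.py <<'E'
from p import *
M=np.array([.493,-.1155]);ux=np.array([.1219,.9925]);uy=np.array([-.9925,.1219])
def board(tag):
  for n in ('scene','top'):
    s,t=grab(n,tag+n)
    W=cloud(t);m=(W[...,2]>.066)&(W[...,2]<.084)&(abs(W[...,1]-.08)<.22)&(abs(W[...,0]-.52)<.08)
    nl,lab,st,ce=cv2.connectedComponentsWithStats(m.astype(np.uint8));i=1+np.argmax(st[1:,4]);P=W[lab==i]
    r=cv2.minAreaRect(P[:,:2].astype(np.float32)*1000)
    # outer end: points of y_g; extents
    g=(P[:,:2]-M); x=g@ux;y=g@uy
    pl=np.linalg.lstsq(np.c_[P[:,:2],np.ones(len(P))],P[:,2],rcond=None)[0]
    a,b=np.percentile(x,.3),x.min(); e=x<b+.02
    print(n,'rect',np.round(r[0],1),np.round(r[1],1),round(r[2],2),'end x min',round(b,4),round(a,4),'y range',y[e].min().round(4),y[e].max().round(4),'slope along x',round(float(pl[:2]@ux),4),'z end',np.median(P[x<b+.03][:,2]).round(4),'bowl',end=' ')
    m=(W[...,2]>.03)&(W[...,2]<.045)&(abs(W[...,1]-M[1])<.065)&(abs(W[...,0]-M[0])<.055);Q=W[m]
    if len(Q)>20: print(np.round(circ(Q[:,:2])[0],4))
    else: print(len(Q))
E
python3 - <<'E'
from b import *
plan((.5237,.1346,.078),yaw=3.019)
board('b1')
E
```

```text
t 10.58 pos [0.5297 0.1997 0.0777] rot [3.1414e+00 1.0000e-04 3.0478e+00] F [0.2 3.6 1.7] op 0.0159 q [ 0.23  0.57  1.6   0.    0.97 -1.25]
(0.5237, 0.1346, 0.078) -> [-0.0002, -0.0654, -0.0003] [0.0002, 0.0001, 0.0288]
scene rect [519.7  89.7] [283.1 100.8] 83.92 end x min 0.0648 0.066 y range -0.0507 0.0441 slope along x 0.0003 z end 0.0718 bowl [ 0.4947 -0.1172]
top rect [516.4  58.1] [218.2  91. ] 84.69 end x min 0.0655 0.0666 y range -0.0494 0.0406 slope along x 0.0048 z end 0.0711 bowl [ 0.4927 -0.1163]
```

```bash
python3 -c "
import cv2
for n,(a,b,c,d) in (('b1scene',(150,310,220,470)),('b1top',(200,330,180,430))):
    cv2.imwrite(f'pics/{n}z.png',cv2.resize(cv2.imread(f'pics/{n}.png')[a:b,c:d],None,fx=3,fy=3))"
```

```text
(no output)
```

View pics/b1scenez.png

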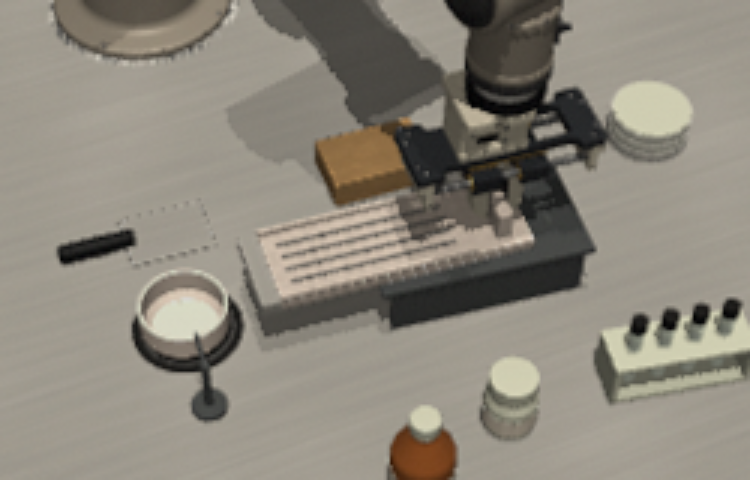

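View pics/b1topz.png

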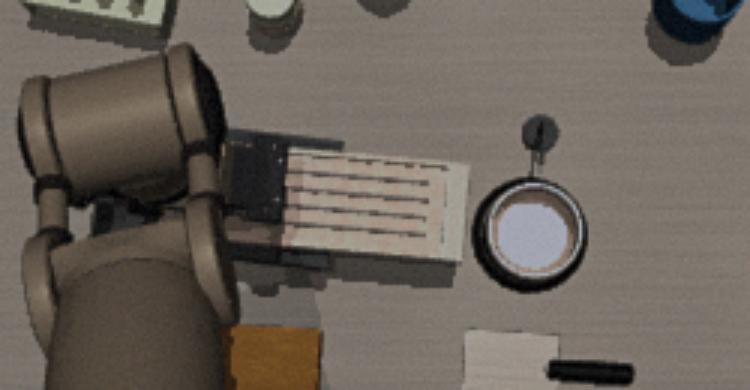

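The board is flat, the end is about 65 mm from the mark, and the bowl hasn't moved. I'll continue slowly.

>>> jog_arm(
  series=[
    [-1, [0, -0.001, 0], [0, 0, 0.001]],
    [-1, [0, -0.004, 0], [0, 0, 0.003]],
    [-1, [0, -0.008, 0.0003], [0, 0, 0.006]],
    [-1, [0, -0.013, 0.0005], [0, 0, 0.01]],
    [-1, [0, -0.018, 0.0005], [0, 0, 0.014]],
    [-1, [0, -0.024, 0.0005], [0, 0, 0.018]],
    [-1, [0, -0.03, 0.0005], [0, 0, 0.022]],
    [-1, [0, -0.036, 0.0005], [0, 0, 0.026]],
    [-1, [0, -0.041, 0.0005], [0, 0, 0.029]],
    [-1, [0, -0.045, 0.0005], [0, 0, 0.029]],
    [-1, [0, -0.048, 0.0005], [0, 0, 0.029]],
    [-1, [0, -0.05, 0.0005], [0, 0, 0.029]],
  ],
  squeeze=50,
)

```text
time: 11.68
tool_pos: [0.5254, 0.1514, 0.0778]
tool_rot: [3.14, 0.001, 3.02]
contact_force: [0.5, 6.4, 6.0]
opening: 0.0159
```

```bash
python3 - <<'E'
from b import *
plan((.5237,.1346,.078),yaw=3.019)
board('b2')
for n,(a,b,c,d) in (('b2scene',(150,310,220,470)),('b2top',(200,330,180,430))):
    cv2.imwrite(f'pics/{n}z.png',cv2.resize(cv2.imread(f'pics/{n}.png')[a:b,c:d],None,fx=3,fy=3))
E
```

```text
t 11.68 pos [0.5254 0.1514 0.0778] rot [3.1398e+00 1.4000e-03 3.0196e+00] F [0.5 6.4 6. ] op 0.0159 q [ 0.14  0.54  1.66  0.    0.94 -1.31]
(0.5237, 0.1346, 0.078) -> [-0.0003, -0.0168, -0.0002] [0.0018, 0.0014, 0.0006]
scene rect [511.4  41. ] [280.9  99.2] 82.91 end x min 0.0172 0.018 y range -0.0464 0.0463 slope along x -0.0001 z end 0.0721 bowl [ 0.4942 -0.117 ]
top rect [507.1   4.6] [206.7  90.8] 82.92 end x min 0.0176 0.0181 y range -0.044 0.0456 slope along x 0.0073 z end 0.0709 bowl [ 0.4927 -0.1165]
```

View pics/b2scenez.png

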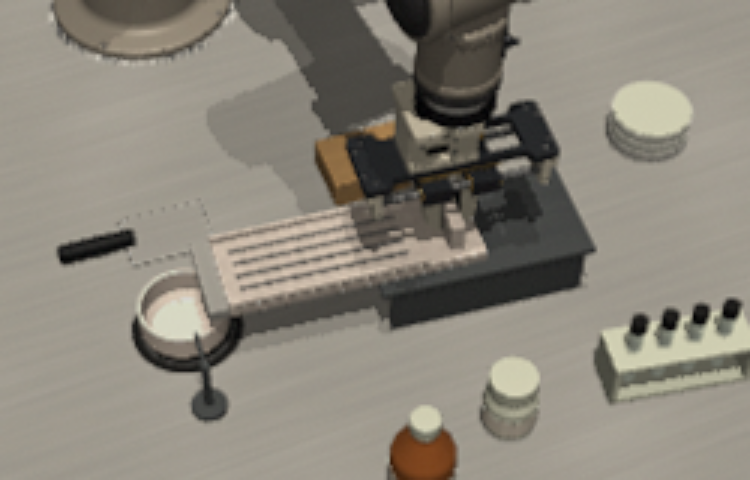

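View pics/b2topz.png

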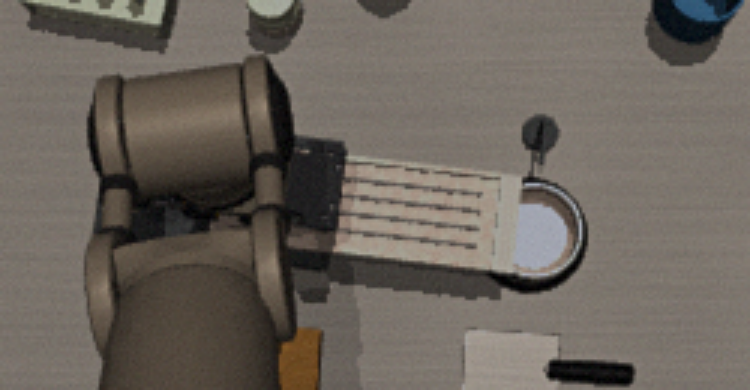

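17 mm remain. The blade points project to within 1 mm of the mark line I computed, so I'll make the final short draw.

>>> jog_arm(
  series=[
    [-1, [0, -0.001, 0], [0, 0, 0]],
    [-1, [0, -0.003, 0], [0, 0, 0]],
    [-1, [0, -0.006, 0], [0, 0, 0]],
    [-1, [0, -0.009, 0], [0, 0, 0]],
    [-1, [0, -0.012, 0], [0, 0, 0]],
    [-1, [0, -0.0145, 0], [0, 0, 0]],
    [-1, [0, -0.016, 0], [0, 0, 0]],
    [-1, [0, -0.017, 0], [0, 0, 0]],
    [-1, [0, -0.017, 0], [0, 0, 0]],
    [-1, [0, -0.017, 0], [0, 0, 0]],
    [-1, [0, -0.017, 0], [0, 0, 0]],
  ],
)

```text
time: 12.7
tool_pos: [0.5234, 0.1346, 0.0778]
tool_rot: [3.14, 0.002, 3.02]
contact_force: [1.5, 5.7, 6.0]
opening: 0.016
```

```bash
python3 - <<'E'
from b import *
plan((.5237,.1346,.078),yaw=3.019)
board('b3')
for n,(a,b,c,d) in (('b3scene',(190,310,260,420)),('b3top',(220,320,260,400))):
    cv2.imwrite(f'pics/{n}z.png',cv2.resize(cv2.imread(f'pics/{n}.png')[a:b,c:d],None,fx=5,fy=5,interpolation=cv2.INTER_CUBIC))
E
```

```text
t 12.7 pos [0.5234 0.1346 0.0778] rot [3.1401e+00 1.5000e-03 3.0198e+00] F [1.5 5.7 6. ] op 0.016 q [ 0.11  0.53  1.68  0.    0.93 -1.34]
(0.5237, 0.1346, 0.078) -> [-0.0003, 0.0001, -0.0002] [0.0015, 0.0015, 0.0008]
scene rect [510.1  24.1] [280.2  98.3] 82.83 end x min 0.0005 0.001 y range -0.0471 0.0496 slope along x -0.0001 z end 0.0718 bowl [ 0.4945 -0.1171]
top rect [505.5 -13.7] [203.1  92. ] 83.15 end x min 0.0011 0.0016 y range -0.0443 0.0458 slope along x 0.0063 z end 0.0711 bowl [ 0.4927 -0.1162]
```

View pics/b3scenez.png

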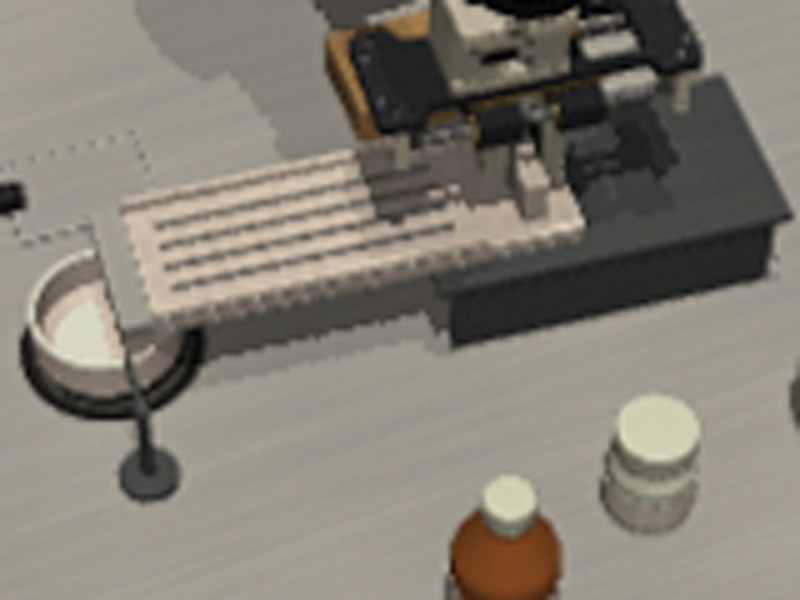

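View pics/b3topz.png

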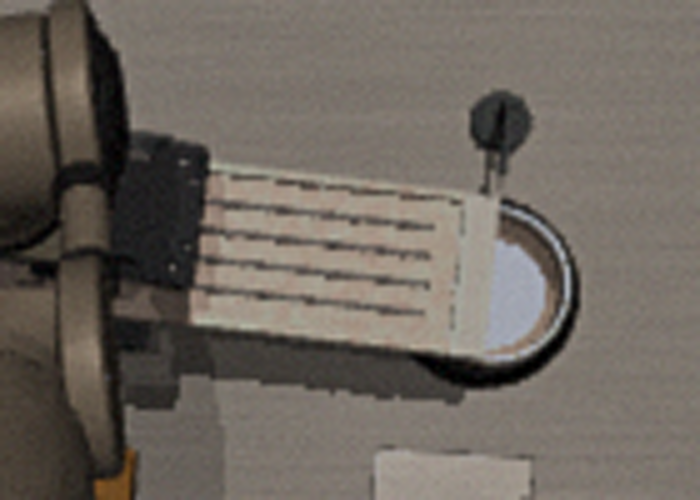

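The steel edge lines up with the blade in both views: about column 498 against 500 in the top crop, and the edge line meets the blade in the scene crop. I'll hold for a second and recheck.

>>> jog_arm(
  series=[
    [-1, [0, 0, 0], [0, 0, 0]],
    [-1, [0, 0, 0], [0, 0, 0]],
    [-1, [0, 0, 0], [0, 0, 0]],
    [-1, [0, 0, 0], [0, 0, 0]],
    [-1, [0, 0, 0], [0, 0, 0]],
    [-1, [0, 0, 0], [0, 0, 0]],
    [-1, [0, 0, 0], [0, 0, 0]],
    [-1, [0, 0, 0], [0, 0, 0]],
    [-1, [0, 0, 0], [0, 0, 0]],
    [-1, [0, 0, 0], [0, 0, 0]],
  ],
)

```text
time: 13.63
tool_pos: [0.5234, 0.1346, 0.0778]
tool_rot: [3.14, 0.002, 3.02]
contact_force: [0.8, 5.2, 7.0]
opening: 0.0155
```

```bash
python3 - <<'E'
from b import *
plan((.5237,.1346,.078),yaw=3.019)
board('b4')
W=cloud(np.load('b4scene.npz'))
# blade points still where they were, and gap
m=(W[...,2]>.055)&(W[...,2]<.072)&(abs(W[...,1]+.125)<.015)&(W[...,0]>.545)&(W[...,0]<.61);P=W[m][:,:2]-M;print('blade x',np.median(P@ux),'y max',(P@uy).max())
job.hand_in()
E
```

```text
t 13.63 pos [0.5234 0.1346 0.0778] rot [3.1401e+00 1.6000e-03 3.0198e+00] F [0.8 5.2 7. ] op 0.0155 q [ 0.11  0.53  1.68  0.    0.93 -1.34]
(0.5237, 0.1346, 0.078) -> [-0.0002, 0.0001, -0.0002] [0.0015, 0.0016, 0.0008]
scene rect [509.8  26. ] [283.9  99.1] 83.11 end x min 0.0006 0.0012 y range -0.0486 0.0497 slope along x 0.0012 z end 0.0717 bowl [ 0.4945 -0.1175]
top rect [504.9 -13.5] [204.   91.1] 83.08 end x min 0.0007 0.0014 y range -0.0443 0.0461 slope along x 0.0088 z end 0.0707 bowl [ 0.4926 -0.1163]
blade x 0.0002831631305350992 y max -0.06415521624092771
the job is handed in; nothing more can be done
```

The job is handed in, and my last checks met every condition I could measure; no verdict is reported. I dragged the bowl along the table with both fingers inside it. Then I gripped the board's handle, straightened the board by about 4° and drew it 126 mm out along the stand. I was still holding it with 50 N at hand-in, at about 14 s of the 64 s allowed.

| Check | Last reading |
|---|---|
| Bowl | about 1–3 mm from the mat centre, upright by eye on the table |
| Board end along the stand | about 1 mm from the mark line |
| Blade, same direction | within 0.5 mm of the mark line |
| Board end, sideways | within about 2 mm of the centre line |
| Board angle to the stand | about 0.1–0.2° |
| Board top height | 71–72 mm (72 expected) |
| Gap from board edge to blade | about 15 mm |
| Arm position | unchanged over the one-second hold |
| Wrist force | about 9 N |

- **Slope disagreement:** the scene camera put the board's slope at about 0.001 rad and the top camera at 0.009 rad. Both are under the 0.045 limit. I think the top reading comes from the arm hiding part of the board.
- **Not measured:** I left the bystanders alone and saw none disturbed in the pictures, but I did not measure them again at the end.

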